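# Open the safety-capped ink refill jar

## Robot

A 7-joint arm with a two-finger parallel gripper is mounted at the origin on the work surface. World frame = base frame: x ahead of the robot, y to its left, z up, the work surface at z = 0. Lengths are in m, angles in rad, forces in N, time in s.
With the tool pointing down it reaches from about 0.4 to 0.925 m from the base axis. Payload 5.6 kg.
Tool frame: the origin (TCP) lies midway between the tips of the shut fingers; the grasp point (between the pads) lies 19 mm behind it; z points along the fingers, y is the line along which they close (so a half turn about z gives the same grasp; the last joint's range is limited). The gripper opens to 85 mm and grips with 20 to 120 N. Pads are 22 mm wide; open, the fingers measure 114 mm over their backs; the gripper's body (76 mm by 85 mm) begins 54 mm behind the grasp point. The pads swing forward as they close: fully open they stand 13 mm farther back than shut.
Start: joints at [1.289, 0.468, -0.012, 1.603, 0.006, 1.071, -0.056], TCP at [0.154, -0.632, 0.231] pointing down, gripper open.
Joint ranges: [-2.53, 2.53], [-0.31, 2.02], [-1.57, 1.55], [0.28, 2.44], [-1.29, 4.43], [0.15, 1.84], [-2.92, 2.92]. Speed limits (rad/s): [2.57, 2.57, 3.14, 3.14, 3.14, 3.14, 3.14].

## Interface

Orientations are given as a unit quaternion [x, y, z, w].
In Python, from rig import r gives the robot as it stands.
- The arm moves only by the tool jog_arm, never from a script. Its argument "rows" is text: rows parted by semicolons, each of 6 numbers parted by spaces: the shift along the tool's x, y, z in cm, then the turn, a rotation vector about the tool's x, y, z in rad. In form: dx dy dz ax ay az; .... A call has 1 to 8 rows; each row shifts and turns the commanded pose from where the row before left it, along the tool's axes as they then stand; what a row does not reach is not made up. A row lasts 1/12 s, in which the tool goes at most 41.7 mm and 7.16 degrees, less where a joint would pass 70% of its speed; a pose out of reach is approached as far as the arm can. A call is refused whole if a number of a shift passes 4.17 or a number of a turn 0.125, either way. A call with a gripper value outside its range is refused whole. "hand" is the closure, from 0 (fully open) to 1 (shut), set as the call begins (left out, the last holds). The fingers move at their own pace and stop on an object; "grip_force" is the grip in N (left out, the last holds). Time passes only in rows, so rows that do not move let the fingers close. It gives the time, the measured TCP pose, the force, the opening and the grip force at its end, in the units of the state.
- r.observe(): the state, without advancing time (a new reading comes with each control period).
- r.snapshot(name): name is "scene" or "side" or "wrist"; returns a dict with "color" (384x512x3 uint8, blue, green, red), "mtx" (3x3 intrinsics, pixels), "eye" and "attitude" of the camera in the world; the wrist camera has in their place "T_tool_cam" (4x4, takes a point from camera to tool coordinates, whose origin is the TCP and whose axes are the flange's). Camera axes: x right, y up, looking along -z (the intrinsics and any distortion apply to the point x, -y, -z); pixel columns grow to the right and rows downward; lengths in m; the calibration is good to about 2 mm. A picture is of the moment at which its call begins: read the wrist's pose just before it. There is no depth.
- r.close_job(): hands the job in; it is judged then, once.
The state is a dict: "clock": time; "joints": joint angles; "joint_velocities": joint speeds; "joint_efforts": joint torques, N m; "tcp_pos": TCP position; "ee_rot": TCP orientation; "ft_force": force on the tool from outside, world axes, zero at the start; "ft_torque": the same for the moment, N m; "width": finger opening in m; "gripper_force": force on a finger pad.
Only numpy, scipy, OpenCV 4.12 (cv2) and the standard library are available. Lean on these libraries where they do the work, as an engineer would, in place of code of your own. Each camera call takes 0.05 s, during which the arm holds its last target. There are 200 camera calls.

## Task

Open the marker-ink refill jar: push its red winged safety cap down firmly but not brutally until it clears the catch, twist it anticlockwise until it comes free, and lift it off. Set the cap gently down flat in the white dish, wing upward, and let go; do not wrench the catch or disturb the eraser, the tumbler and the ink bottle.

Things in the scene. Friction and masses are not known exactly. Their poses are not given: they have to be found in the camera images.
- jar: Black ink refill jar with a yellow band, fixed to the table on a round steel foot 110 mm across; 109 mm tall; origin at the centre of its underside, z up. While locked, the cap's x axis lies along the jar's x axis (within 2 degrees). A steel plate inside, on a 550 N/m spring, pushes the cap up; hidden teeth stop it from turning. More than 28 N in all between cap and jar breaks it.
- collar_top (a point): Centre of the top of the jar's grey collar, 109 mm above the table; axes as the jar's. Collar 80 mm across with a 52 mm round opening. Its rim, 8 mm thick, holds down the cap's two lugs, which can rise only through two gaps in the rim, with white marks beside them, at +60 and +240 degrees (anticlockwise from above) from the x axis.
- cap_center (a point): Centre, half-way up, of the red safety cap: loose, 55 to 95 g, 61 mm tall, z up. Round hub 48 mm across, its lower 33 mm; on it a straight wing to grip, 44 mm long along the cap's x axis, 16 mm thick (y), 28 mm high. Two yellow lugs at the bottom along x, 6 mm high, 8 mm wide, 68 mm tip to tip. Locked: underside 95 mm, hub top 128 mm, wing top 156 mm above the table.
- cap_lug (a point): Middle of the cap's lug on its +x side (the end of the wing with the white stroke), 31 mm from the cap's axis, 3 mm above its underside; axes as the cap's. To turn, the cap must first be pushed down 2.5 to 12.5 mm; how far differs from jar to jar and cannot be seen, but it always clears at about 10 N, and 1 mm lower, at 11 N, it meets stiff rubber (15 N/mm).
- cap: The same cap, with the origin at the centre of its underside. It must be held down through the first 35 degrees of turn, to pass the teeth. From 53 degrees anticlockwise (seen from above) the lugs lie under the gaps and the spring lifts the cap 3 to 13 mm; a solid stop ends the turn at 65 degrees. Then it is drawn straight up; 25 mm above its locked height clears the collar. It cannot turn clockwise.
- dish: Round white dish, fixed, 132 mm across, rim 14 mm high; origin at the centre of its underside. The flat floor inside is 5 mm above the table and 116 mm across.
- eraser_center (a point): Centre of a loose grey board eraser, 120 x 50 x 40 mm, lying between jar and dish. Leave alone.
- tumbler_center (a point): Half-way up a loose clear tumbler, 70 mm across, 85 mm tall. Leave alone.
- inkbottle_center (a point): Half-way up a loose black ink bottle with a yellow label, 60 mm across, 130 mm tall. Leave alone.

How it is judged:
On the way, in this order (a step that is already met when the one before it is completed fails the run):
1. the cap is twisted anticlockwise out of its catch (over 45 degrees) while still down in the collar (y of cap_lug in the frame of jar above 0.022 m and z of cap in the frame of jar below 0.112 m and horizontal distance between cap and jar below 0.006 m), for 0.05 s.
2. the cap is lifted clear of the collar (z of cap in the frame of jar above 0.12 m), for 0.1 s.
At the end, for the whole second after the job is handed in: The cap lies released and at rest flat on the dish's floor (underside within 3 mm of it), wing up within 0.08 rad, its axis within 30 mm of the dish's centre (horizontal distance between cap and dish below 0.03 m and z of cap in the frame of dish between 0.002 and 0.008 m and angle between cap's own z axis and vertical below 0.08 rad and linear speed of cap below 0.02 m/s and contact force between the fingers and cap below 0.1 N); the robot touches nothing.
It fails at once if the cap is forced against the jar (collar, catch and spring together) with more than 28 N (contact force between cap and jar above 28 N).
It fails at once if the cap is dropped or slammed into the dish (faster than 0.4 m/s within 15 mm of its floor, or more than 80 N on it) (contact force between cap and dish above 80 N or (horizontal distance between cap and dish below 0.07 m and z of cap in the frame of dish below 0.02 m and linear speed of cap above 0.4 m/s)).
It fails at once if the eraser, the tumbler or the ink bottle is moved by more than 20 mm (distance of any of eraser_center, tumbler_center, inkbottle_center from where it was at the start of the episode above 0.02 m).
It also fails if it takes over 53 s, if anything falls off the work surface, if the arm or the gripper's body presses on something with over 40 N, if the wrist force passes 120 N, or if a joint passes its speed limit or range.

## Working session

There is one attempt and no reset: what is moved stays moved. The work goes in short steps, Python scripts to look and compute and a tool call to move; the robot and the scene stay as the last step left them, time stands still between calls to the robot, and variables do not carry over. Pictures are saved under pics/ and viewed, at most 10 in all, crops included, and the job is handed in when it is done.

Besides the shell and the picture viewer there is one more tool, called as name(argument=value, ...), one argument or row to a line, values as JSON. jog_arm: Moves the arm, as the interface text tells. Its arguments: {"type":"object","properties":{"rows":{"type":"string"},"hand":{"type":"number"},"grip_force":{"type":"number"}},"required":["rows"]}

```bash
mkdir -p pics; ls; cat > h.py <<'E'
import numpy as np, cv2
from scipy.spatial.transform import Rotation as R
from rig import r
def cam(s):
    if 'T_tool_cam' in s:
        o=s['obs']; T=np.array(s['T_tool_cam']); Q=R.from_quat(o['ee_rot']).as_matrix()
        return Q@T[:3,3]+np.array(o['tcp_pos']), Q@T[:3,:3]
    a=np.array(s['attitude']); 
    return np.array(s['eye']), (R.from_quat(a).as_matrix() if a.size==4 else a.reshape(3,3))
def snap(n):
    o=r.observe(); s=r.snapshot(n); s['obs']=o; return s
def ray(s,u,v):
    e,A=cam(s); K=np.array(s['mtx'])
    d=np.linalg.inv(K)@[u,v,1]; return e, A@(d*[1,-1,-1])
def onz(s,u,v,z):
    e,d=ray(s,u,v); return e+d*(z-e[2])/d[2]
def proj(s,p):
    e,A=cam(s); q=A.T@(np.array(p)-e); q=q*[1,-1,-1]; k=np.array(s['mtx'])@q; return k[:2]/k[2]
E
python3 - <<'E'
from h import *
ims=[]
for n in ['scene','side','wrist']:
    s=snap(n); print(n,{k:(np.round(v,3).tolist()) for k,v in s.items() if k not in('color','obs')}); cv2.imwrite(f'pics/{n}0.png',s['color']); np.save(f'pics/{n}0.npy',s,allow_pickle=True)
print(r.observe())
E
```

```text
pics
scene {'mtx': [[422.839, 0.0, 258.234], [0.0, 422.839, 194.444], [0.0, 0.0, 1.0]], 'eye': [1.103, 0.004, 0.674], 'attitude': [0.231, 0.232, 0.682, 0.654]}
side {'mtx': [[453.052, 0.0, 255.321], [0.0, 453.052, 184.438], [0.0, 0.0, 1.0]], 'eye': [0.352, -0.698, 0.646], 'attitude': [0.444, -0.089, -0.16, 0.877]}
wrist {'mtx': [[340.644, 0.0, 250.851], [0.0, 340.644, 193.536], [0.0, 0.0, 1.0]], 'T_tool_cam': [[0.001, 0.95, 0.312, 0.08], [1.0, -0.001, 0.0, -0.001], [0.0, 0.312, -0.95, -0.143], [0.0, 0.0, 0.0, 1.0]]}
{'clock': 0.15, 'joints': array([ 1.28901796,  0.46822502, -0.01156757,  1.60340076,  0.00599749,
        1.07136289, -0.05633249]), 'joint_velocities': array([-0.00017994, -0.00086167, -0.00024059, -0.00570421,  0.00090487,
       -0.00089672,  0.00086672]), 'joint_efforts': array([ 3.95371071e-04, -5.32797039e+01,  2.12792336e-02, -2.51553422e+01,
        1.15165883e-02,  5.61951820e-03, -2.93022754e-05]), 'tcp_pos': array([ 0.15355748, -0.6311759 ,  0.23052927]), 'ee_rot': array([ 9.92889100e-01,  1.19041044e-01, -1.38969694e-04, -6.66785536e-04]), 'ft_force': array([ 0.04230242,  0.05848045, -0.41940001]), 'ft_torque': array([ 0.01014246, -0.00619739, -0.00335675]), 'gripper_force': 0.0, 'width': 0.08553841111163546}
```

View pics/scene0.png

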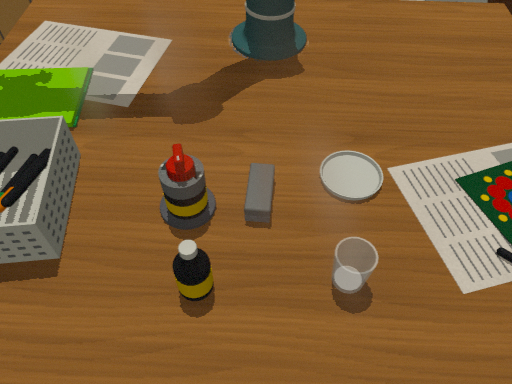

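View pics/side0.png

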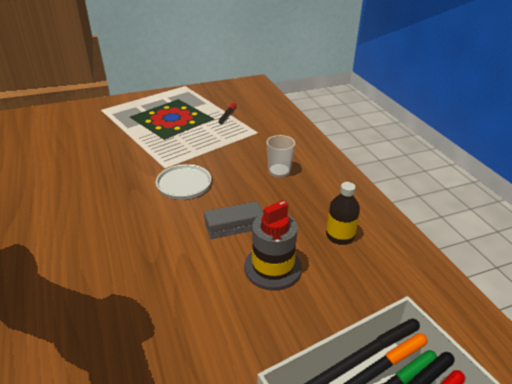

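The scene view shows the jar at (185,190), eraser at (260,192), dish at (351,176), tumbler at (353,265) and ink bottle at (193,270). The side view shows the jar at (275,240) and the dish at (184,181). I'll measure the positions now.

```bash
python3 - <<'E'
from h import *
S={n:np.load(f'pics/{n}0.npy',allow_pickle=True).item() for n in('scene','side')}
crops=[]
for n,(x,y) in dict(scene=(150,140),side=(240,195)).items():
    s=S[n]; im=s['color']; hsv=cv2.cvtColor(im,cv2.COLOR_BGR2HSV)
    crops.append(cv2.resize(im[y:y+90,x:x+70],None,fx=5.5,fy=5.5,interpolation=cv2.INTER_CUBIC))
    # dish
    m=cv2.inRange(hsv,(0,0,150),(180,60,255)); c,_=cv2.findContours(m,cv2.RETR_EXTERNAL,cv2.CHAIN_APPROX_NONE)
    dc=(351,176) if n=='scene' else (184,181)
    for k in c:
        if cv2.contourArea(k)>300 and cv2.pointPolygonTest(k,dc,False)>0:
            P=np.array([onz(s,*p[0].astype(float),0.014)[:2] for p in k]); (cx,cy),rad=cv2.minEnclosingCircle(P.astype(np.float32)); print(n,'dish',cx,cy,rad)
    red=cv2.inRange(hsv,(0,150,90),(6,255,255))|cv2.inRange(hsv,(174,150,90),(180,255,255))
    sub=np.zeros_like(red); sub[y:y+90,x:x+70]=red[y:y+90,x:x+70]
    v,u=np.nonzero(sub); print(n,'red',u.min(),u.max(),v.min(),v.max(),u.mean(),v.mean())
    # yellow band / foot
    ye=cv2.inRange(hsv,(22,150,80),(35,255,255)); sy=np.zeros_like(ye); sy[y:y+90,x:x+70]=ye[y:y+90,x:x+70]
    v,u=np.nonzero(sy); print('yellow',u.min(),u.max(),v.min(),v.max())
cv2.imwrite('pics/crop1.png',np.hstack(crops))
E
```

```text
scene dish 0.5171914100646973 0.18242831528186798 0.06531665474176407
scene red 165 194 144 181 179.33386075949366 164.22151898734177
yellow 163 207 187 215
side dish 0.5671381950378418 0.41041892766952515 0.29883795976638794
side red 262 289 200 239 274.9402390438247 219.20185922974767
yellow 252 294 252 275
```

View pics/crop1.png

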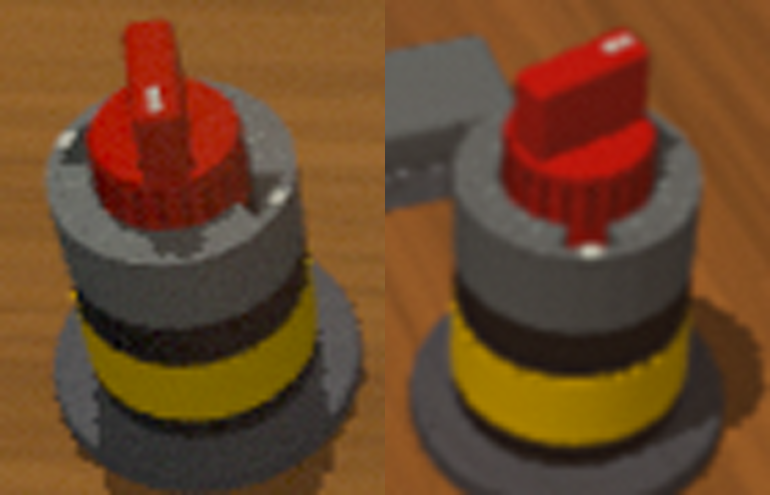

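The crop shows the white stroke at scene (178,158) and side (282,203). The wing top runs from (177,144) to (179,160.5) in scene and from (266.5,210.6) to (285,202) in side.

```bash
python3 - <<'E'
from h import *
S={n:np.load(f'pics/{n}0.npy',allow_pickle=True).item() for n in('scene','side')}
for n,pts in dict(scene=[(176.9,144),(179.1,160.5),(177.8,157.8)],side=[(266.5,210.6),(285,202.3),(282.4,202.8)]).items():
    s=S[n]; P=[onz(s,*p,.156) for p in pts]; d=P[1]-P[0]
    print(n,np.round(P,3)[:,:2].tolist(),'mid',(P[0]+P[1])[:2]/2,'len',np.hypot(*d[:2]),'yaw',np.degrees(np.arctan2(d[1],d[0])))
    # yellow band side edges -> jar axis direction check; foot/eraser/tumbler/bottle rough
for n,uv,z in [('scene',(185,206),0.0),('scene',(351,176),0.005),('scene',(259,178),.04),('scene',(258,213),.04),('scene',(355,250),.085),('scene',(188,248),.13),('side',(273,268),0.0),('side',(184,181),.01),('side',(347,188),.13),('side',(280,142),.085)]:
    print(n,uv,np.round(onz(S[n],*uv,z),3))
# collar top ellipse extents in crops
for n,x0,y0,pts in [('scene',150,140,[(47,180),(299,170),(165,263)]),('side',240,195,[(70,185),(315,190),(195,250)])]:
    print(n,[np.round(onz(S[n],x0+a/5.5,y0+b/5.5,.109)[:2],3).tolist() for a,b in pts])
E
```

```text
scene [[0.592, -0.149], [0.63, -0.139], [0.624, -0.142]] mid [ 0.61100865 -0.14375103] len 0.03920132330467298 yaw 14.206104324055403
side [[0.589, -0.153], [0.628, -0.143], [0.623, -0.142]] mid [ 0.60844674 -0.1475255 ] len 0.040076778939025885 yaw 14.399327893714316
scene (185, 206) [ 0.609 -0.152  0.   ]
scene (351, 176) [0.519 0.184 0.005]
scene (259, 178) [ 0.563 -0.007  0.04 ]
scene (258, 213) [ 0.648 -0.006  0.04 ]
scene (355, 250) [0.746 0.154 0.085]
scene (188, 248) [ 0.781 -0.106  0.13 ]
side (273, 268) [ 0.611 -0.144  0.   ]
side (184, 181) [0.516 0.181 0.01 ]
side (347, 188) [ 0.772 -0.113  0.13 ]
side (280, 142) [0.752 0.156 0.085]
scene [[0.618, -0.184], [0.61, -0.103], [0.65, -0.141]]
side [[0.57, -0.138], [0.643, -0.168], [0.596, -0.18]]
```

jog_arm(
  rows="3.1 -2.0 -0.2 0 0 0;3.1 -2.0 -0.2 0 0 0;3.1 -2.0 -0.2 0 0 0;3.1 -2.0 -0.2 0 0 0;3.1 -2.0 -0.2 0 0 0;3.1 -2.0 -0.2 0 0 0;3.1 -2.0 -0.2 0 0 0;3.1 -2.0 -0.2 0 0 0",
  hand=0,
)

```text
clock: 0.82
tcp_pos: [0.3577, -0.4159, 0.2473]
ee_rot: [0.993, 0.119, -0.0, -0.0]
ft_force: [0.6, -0.6, -0.2]
width: 0.0855
gripper_force: 0.0
```

jog_arm(
  rows="3.1 -2.0 -0.2 0 0 0;3.1 -2.0 -0.2 0 0 0;3.1 -2.0 -0.2 0 0 0;3.1 -2.0 -0.2 0 0 0;3.1 -2.0 -0.2 0 0 0;3.1 -2.0 -0.2 0 0 0;3.1 -2.0 -0.2 0 0 0;3.1 -2.0 -0.2 0 0 0",
)

```text
clock: 1.48
tcp_pos: [0.5608, -0.2019, 0.2632]
ee_rot: [0.993, 0.119, -0.0, 0.0]
ft_force: [0.3, -0.2, 0.5]
width: 0.0855
gripper_force: 0.0
```

jog_arm(
  rows="2.9 -2.0 0 0 0 0;2.9 -2.0 0 0 0 0;0 0 0 0 0 0;0 0 0 0 0 0",
)

```text
clock: 1.82
tcp_pos: [0.6077, -0.1479, 0.2625]
ee_rot: [0.993, 0.121, -0.0, -0.001]
ft_force: [-0.6, -0.7, -0.8]
width: 0.0852
gripper_force: 0.0
```

```bash
python3 - <<'E'
from h import *
s=snap('wrist'); cv2.imwrite('pics/w1.png',s['color']); np.save('pics/w1.npy',s,allow_pickle=True)
o=s['obs']; print(o['tcp_pos'],o['ee_rot'],o['ft_force'],o['joints'])
im=s['color'];hsv=cv2.cvtColor(im,cv2.COLOR_BGR2HSV)
red=cv2.inRange(hsv,(0,120,60),(6,255,255))|cv2.inRange(hsv,(174,120,60),(180,255,255))
v,u=np.nonzero(red);print(u.min(),u.max(),v.min(),v.max()); print(proj(s,[.61,-.1455,.156]))
E
```

```text
[ 0.60772894 -0.14788535  0.26254308] [ 9.92592593e-01  1.21488312e-01 -3.08790350e-04 -6.61847489e-04] [-0.59903764 -0.69304802 -0.7946488 ] [ 0.39330041  0.41908571 -0.27757858  1.61871819  0.12283771  1.12201398
 -1.24216337]
222 279 147 215
[249.60954768 187.88958528]
```

View pics/w1.png

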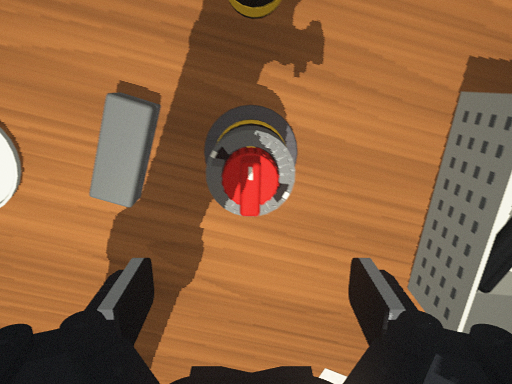

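```bash
python3 - <<'E'
from h import *
s=np.load('pics/w1.npy',allow_pickle=True).item(); im=s['color']
x,y=200,140
cv2.imwrite('pics/w1c.png',cv2.resize(im[y:y+85,x:x+105],None,fx=7,fy=7,interpolation=cv2.INTER_CUBIC))
print(proj(s,[.6077,-.1479,.2625]))
E
```

```text
[252.19721718 260.54788314]
```

View pics/w1c.png

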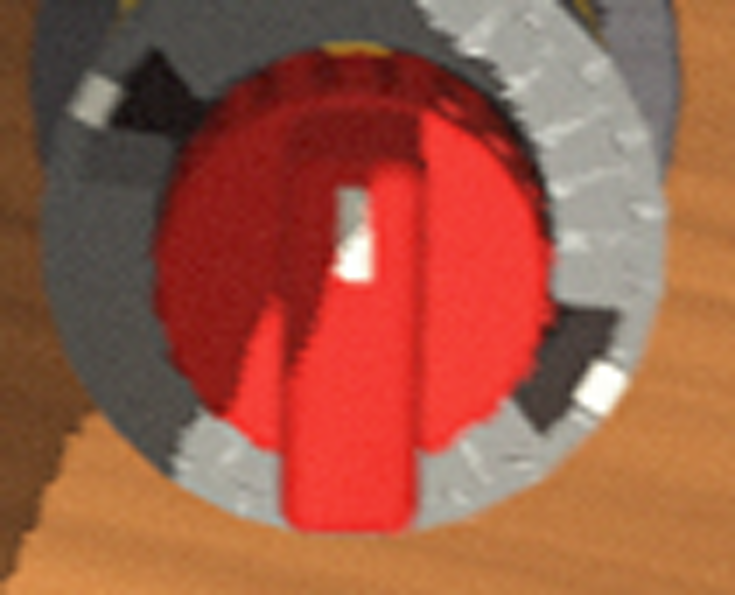

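The close view shows the wing top from crop rows 165 to 528 and columns 285 to 418, with the white stroke towards +x. The gap marks are at crop (97,100) and (602,388).

```bash
python3 - <<'E'
from h import *
s=np.load('pics/w1.npy',allow_pickle=True).item()
f=lambda a,b,z: onz(s,200+a/7-.43,140+b/7-.43,z)
C=[f(*p,.156) for p in[(288,165),(422,163),(415,528),(283,528)]]
a=(C[0]+C[1])/2;b=(C[2]+C[3])/2; d=a-b
print('wing mid',(a+b)/2,'len',np.linalg.norm(d),'wid',np.linalg.norm(C[0]-C[1]),'yaw',np.degrees(np.arctan2(d[1],d[0])))
m1,m2=f(97,100,.109),f(602,388,.109); d=m1-m2; print('marks mid',(m1+m2)/2,np.linalg.norm(d),np.degrees(np.arctan2(d[1],d[0])))
l,rr=f(45,240,.109),f(663,240,.109);print('collar',(l+rr)/2,np.linalg.norm(l-rr))
l,rr=f(157,260,.128),f(551,260,.128);print('hub',(l+rr)/2,np.linalg.norm(l-rr))
q=s['obs']['ee_rot'];X=R.from_quat(q).as_matrix();print('tool yaw',np.degrees(np.arctan2(X[1,0],X[0,0])),X[:,2])
E
```

```text
wing mid [ 0.60867326 -0.14601426  0.156     ] len 0.04180874636387116 wid 0.01431960259961664 yaw 13.041971634070732
marks mid [ 0.60785091 -0.14632169  0.109     ] 0.07522575552952637 73.48016336712143
collar [ 0.60870965 -0.14604973  0.109     ] 0.07929393155267914
hub [ 0.61121298 -0.14550671  0.128     ] 0.04743839186223575
tool yaw 13.956031913708932 [-7.73819498e-04  1.23886099e-03 -9.99998933e-01]
```

jog_arm(
  rows="0.17 -0.15 3 0 0 0;0 0 3 0 0 0;0 0 3 0 0 0;0 0 3 0 0 0;0 0 1.1 0 0 0;0 0 0 0 0 0;0 0 0 0 0 0;0 0 0 0 0 0",
)

```text
clock: 2.53
tcp_pos: [0.6093, -0.1497, 0.1343]
ee_rot: [0.993, 0.119, 0.001, 0.001]
ft_force: [0.0, -0.1, 0.6]
width: 0.0855
gripper_force: 0.0
```

```bash
python3 - <<'E'
from h import *
o=r.observe(); print(o['tcp_pos'],o['ft_force'],o['ft_torque'])
X=R.from_quat(o['ee_rot']).as_matrix(); print(np.degrees(np.arctan2(X[1,0],X[0,0])), X[:,0]@(np.array([.609,-.146,.131])-o['tcp_pos']),X[:,1]@(np.array([.609,-.146,.131])-o['tcp_pos']))
E
```

```text
[ 0.60933831 -0.14972963  0.1343375 ] [ 0.0461677  -0.10040384  0.55691802] [0.01956796 0.01512097 0.02057273]
13.629038010347715 0.0005406421491414937 -0.0037097936241534935
```

jog_arm(
  rows="0 -0.2 0.2 0 0 0;0 0 0 0 0 0;0 0 0 0 0 0",
)

```text
clock: 2.78
tcp_pos: [0.6082, -0.1469, 0.1314]
ee_rot: [0.993, 0.119, 0.001, 0.0]
ft_force: [-0.3, -0.2, 0.3]
width: 0.0852
gripper_force: 0.0
```

jog_arm(
  rows="0 0 0 0 0 0",
)

```text
clock: 2.87
tcp_pos: [0.608, -0.1469, 0.131]
ee_rot: [0.993, 0.119, 0.001, 0.0]
ft_force: [0.1, -0.8, -0.3]
width: 0.0851
gripper_force: 0.0
```

jog_arm(
  rows="0 0 0 0 0 0",
)

```text
clock: 2.95
tcp_pos: [0.6079, -0.147, 0.1307]
ee_rot: [0.993, 0.119, 0.0, 0.0]
ft_force: [0.2, 0.4, -0.7]
width: 0.0854
gripper_force: 0.0
```

jog_arm(
  rows="0.1 -0.05 0 0 0 0;0 0 0 0 0 0;0 0 0 0 0 0;0 0 0 0 0 0;0 0 0 0 0 0;0 0 0 0 0 0;0 0 0 0 0 0;0 0 0 0 0 0",
  hand=1,
  grip_force=70,
)

```text
clock: 3.62
tcp_pos: [0.6085, -0.1462, 0.1304]
ee_rot: [0.993, 0.119, -0.0, 0.0]
ft_force: [-0.2, 0.6, 1.5]
width: 0.015
gripper_force: 71.1
```

jog_arm(
  rows="0 0 0 0 0 0;0 0 0 0 0 0;0 0 0 0 0 0;0 0 0 0 0 0",
)

```text
clock: 3.95
tcp_pos: [0.6085, -0.1462, 0.1304]
ee_rot: [0.993, 0.119, -0.0, 0.0]
ft_force: [-2.2, 1.1, 2.3]
width: 0.0147
gripper_force: 71.1
```

```bash
python3 - <<'E'
from h import *
s=snap('wrist'); o=s['obs']; print(o['tcp_pos'],o['ft_force'],o['ft_torque'],o['width'])
a=s['color']; b=snap('side')['color'][150:342,180:436]
cv2.imwrite('pics/g1.png',np.hstack([cv2.resize(a,(448,336)),cv2.resize(b,(352,264)).__class__(0) if 0 else cv2.copyMakeBorder(cv2.resize(b,(352,264)),0,72,0,0,0)]))
E
```

```text
[ 0.60854613 -0.14622465  0.13040722] [-2.23129719  1.09765248  2.26171524] [0.05571933 0.29803557 0.00278586] 0.014736923735582016
```

View pics/g1.png

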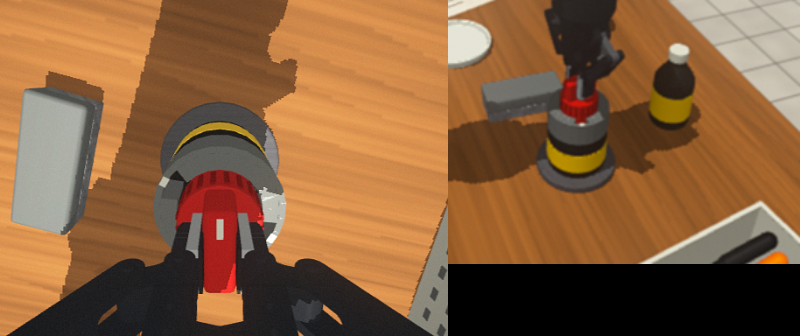

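The wing is gripped squarely: width 15 mm, pads on both sides, wing centred at (220,245) in the wrist view. Next I push down in small steps.

jog_arm(
  rows="0 0 0.1 0 0 0;0 0 0 0 0 0;0 0 0 0 0 0;0 0 0 0 0 0",
)

```text
clock: 4.38
tcp_pos: [0.6086, -0.1462, 0.1296]
ee_rot: [0.993, 0.119, 0.0, 0.0]
ft_force: [-2.6, -0.5, 5.6]
width: 0.0145
gripper_force: 71.5
```

jog_arm(
  rows="0 0 0.1 0 0 0;0 0 0 0 0 0;0 0 0 0 0 0;0 0 0 0 0 0",
)

```text
clock: 4.72
tcp_pos: [0.6086, -0.1462, 0.1287]
ee_rot: [0.993, 0.119, 0.0, 0.0]
ft_force: [-1.8, 0.1, 5.4]
width: 0.015
gripper_force: 71.6
```

jog_arm(
  rows="0 0 0.1 0 0 0;0 0 0.1 0 0 0;0 0 0 0 0 0;0 0 0 0 0 0",
)

```text
clock: 5.05
tcp_pos: [0.6086, -0.1462, 0.1269]
ee_rot: [0.993, 0.119, 0.0, 0.0]
ft_force: [-2.2, 0.6, 7.4]
width: 0.0145
gripper_force: 71.8
```

jog_arm(
  rows="0 0 0.1 0 0 0;0 0 0 0 0 0;0 0 0 0 0 0",
)

```text
clock: 5.3
tcp_pos: [0.6086, -0.1462, 0.1259]
ee_rot: [0.993, 0.119, 0.0, 0.0]
ft_force: [-2.8, 0.8, 6.7]
width: 0.0149
gripper_force: 71.9
```

jog_arm(
  rows="0 0 0.1 0 0 0;0 0 0 0 0 0;0 0 0 0 0 0",
)

```text
clock: 5.55
tcp_pos: [0.6087, -0.1462, 0.125]
ee_rot: [0.993, 0.119, 0.0, 0.0]
ft_force: [-2.5, 0.9, 7.6]
width: 0.0144
gripper_force: 72.0
```

jog_arm(
  rows="0 0 0.1 0 0 0;0 0 0.1 0 0 0;0 0 0 0 0 0;0 0 0 0 0 0",
)

```text
clock: 5.88
tcp_pos: [0.6087, -0.1462, 0.1232]
ee_rot: [0.993, 0.119, 0.0, 0.0]
ft_force: [-2.9, 0.8, 8.9]
width: 0.0148
gripper_force: 72.1
```

jog_arm(
  rows="0 0 0.1 0 0 0;0 0 0 0 0 0;0 0 0 0 0 0",
)

```text
clock: 6.13
tcp_pos: [0.6087, -0.1462, 0.1224]
ee_rot: [0.993, 0.119, 0.0, 0.0]
ft_force: [-2.9, 0.1, 9.4]
width: 0.0148
gripper_force: 72.4
```

jog_arm(
  rows="0 0 0.07 0 0 0;0 0 0 0 0 0;0 0 0 0 0 0",
)

```text
clock: 6.38
tcp_pos: [0.6087, -0.1462, 0.1222]
ee_rot: [0.993, 0.119, 0.0, 0.0]
ft_force: [-4.0, 0.6, 13.0]
width: 0.0147
gripper_force: 72.8
```

The force jumped to 13 N and the travel stopped, so the cap is on the rubber and past the catch. Next I twist anticlockwise.

jog_arm(
  rows="0 0 0 0 0 -0.06;0 0 0 0 0 -0.06;0 0 0 0 0 0",
)

```text
clock: 6.63
tcp_pos: [0.6097, -0.1464, 0.1223]
ee_rot: [0.984, 0.18, 0.001, 0.001]
ft_force: [-2.1, 0.4, 11.5]
width: 0.0147
gripper_force: 72.5
```

```bash
cat > st.py <<'E'
from h import *
o=r.observe(); X=R.from_quat(o['ee_rot']).as_matrix(); print(o['clock'],o['tcp_pos'],o['ft_force'].round(1),o['ft_torque'].round(3),'yaw',np.degrees(np.arctan2(X[1,0],X[0,0])))
E
python3 st.py
```

```text
6.6333 [ 0.60970325 -0.14638945  0.12230129] [-2.1  0.4 11.5] [0.15  0.529 0.086] yaw 20.696856426221473
```

jog_arm(
  rows="0 0 0 0 0 -0.08;0 0 0 0 0 -0.08;0 0 0 0 0 -0.08;0 0 0 0 0 0",
)

```text
clock: 6.97
tcp_pos: [0.6104, -0.1463, 0.1224]
ee_rot: [0.955, 0.297, 0.002, 0.001]
ft_force: [-0.5, 0.7, 10.1]
width: 0.0149
gripper_force: 72.4
```

jog_arm(
  rows="0 0 0 0 0 -0.08;0 0 0 0 0 -0.08;0 0 0 0 0 -0.08;0 0 0 0 0 0",
)

```text
clock: 7.3
tcp_pos: [0.6105, -0.1462, 0.1224]
ee_rot: [0.913, 0.409, 0.002, 0.001]
ft_force: [-0.6, 0.1, 9.8]
width: 0.0149
gripper_force: 72.4
```

```bash
python3 st.py
```

```text
7.3 [ 0.61045327 -0.14621973  0.1223836 ] [-0.6  0.1  9.8] [0.124 0.155 0.063] yaw 48.24821603705741
```

jog_arm(
  rows="0 0 0 0 0 -0.08;0 0 0 0 0 -0.08;0 0 0 0 0 -0.08;0 0 0 0 0 -0.08;0 0 0 0 0 -0.07;0 0 0 0 0 0;0 0 0 0 0 0",
)

```text
clock: 7.88
tcp_pos: [0.6105, -0.1462, 0.1224]
ee_rot: [0.817, 0.577, 0.002, 0.001]
ft_force: [0.3, 1.2, 8.9]
width: 0.0147
gripper_force: 72.4
```

```bash
python3 st.py; python3 - <<'E'
from h import *
s=snap('wrist'); cv2.imwrite('pics/t1.png',s['color'])
E
```

```text
7.8833 [ 0.61046079 -0.14617808  0.12239072] [0.3 1.2 8.9] [0.15  0.155 0.007] yaw 70.417298542083
```

View pics/t1.png

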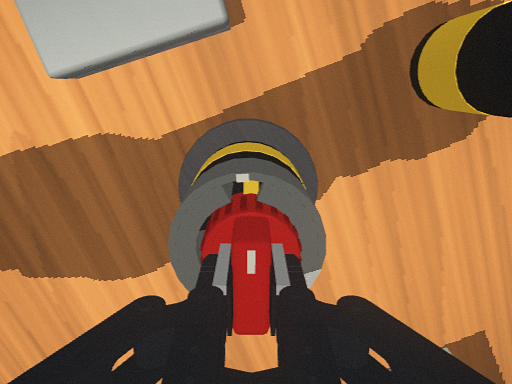

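The yellow lug is in the gap at (251,187), just right of the gap's centre. I'll turn another 3° and lift gently.

jog_arm(
  rows="0 0 0 0 0 -0.05;0 0 0 0 0 0;0 0 -0.3 0 0 0;0 0 -0.3 0 0 0;0 0 -0.3 0 0 0;0 0 0 0 0 0",
)

```text
clock: 8.43
tcp_pos: [0.6104, -0.1462, 0.1311]
ee_rot: [0.802, 0.597, 0.002, 0.001]
ft_force: [0.7, -0.1, 4.7]
width: 0.0148
gripper_force: 71.6
```

```bash
python3 st.py
```

```text
8.4333 [ 0.61036784 -0.1461991   0.13105615] [ 0.7 -0.1  4.7] [ 0.129 -0.382  0.034] yaw 73.26908751043993
```

jog_arm(
  rows="0 0 -0.4 0 0 0;0 0 -0.4 0 0 0;0 0 -0.4 0 0 0;0 0 0 0 0 0",
)

```text
clock: 8.77
tcp_pos: [0.6082, -0.1464, 0.1417]
ee_rot: [0.803, 0.597, -0.0, -0.0]
ft_force: [-0.4, 0.6, -1.0]
width: 0.0144
gripper_force: 70.9
```

jog_arm(
  rows="0 0 -0.6 0 0 0;0 0 -0.6 0 0 0;0 0 -0.6 0 0 0;0 0 -0.6 0 0 0;0 0 -1 0 0 0;0 0 -1 0 0 0;0 0 0 0 0 0",
)

```text
clock: 9.35
tcp_pos: [0.61, -0.1463, 0.1885]
ee_rot: [0.802, 0.597, 0.001, 0.002]
ft_force: [0.5, 0.3, -0.9]
width: 0.0149
gripper_force: 70.9
```

jog_arm(
  rows="2.9 -1.84 0 0 0 0;2.9 -1.84 0 0 0 0;2.9 -1.84 0 0 0 0;2.9 -1.84 0 0 0 0;2.9 -1.84 0 0 0 0;2.9 -1.84 0 0 0 0;2.9 -1.84 0 0 0 0;2.9 -1.84 0 0 0 0",
)

```text
clock: 10.02
tcp_pos: [0.5338, 0.1197, 0.1859]
ee_rot: [0.803, 0.597, 0.0, 0.0]
ft_force: [0.8, -0.1, -0.7]
width: 0.0147
gripper_force: 70.9
```

jog_arm(
  rows="2.9 -1.84 0 0 0 0;2.9 -1.84 0 0 0 0;0 0 0 0 0 0;0 0 0 0 0 0;0 0 0 0 0 0",
)

```text
clock: 10.43
tcp_pos: [0.516, 0.184, 0.1856]
ee_rot: [0.802, 0.597, -0.0, 0.0]
ft_force: [0.5, -1.1, -1.8]
width: 0.0147
gripper_force: 70.8
```

```bash
python3 st.py; python3 - <<'E'
from h import *
s=snap('wrist'); cv2.imwrite('pics/d1.png',s['color']); o=s['obs']
X=R.from_quat(o['ee_rot']).as_matrix(); d=np.array([.517,.182,.041])-o['tcp_pos']; print('to go tool cm',X.T@d*100, X[:,2])
print(proj(s,[.517,.182,.005]))
for k in('scene','side'):
  t=snap(k); hsv=cv2.cvtColor(t['color'],cv2.COLOR_BGR2HSV); m=cv2.inRange(hsv,(0,140,90),(6,255,255))|cv2.inRange(hsv,(174,140,90),(180,255,255)); n,l,st,c=cv2.connectedComponentsWithStats(m); print(k,[(st[i].tolist(),c[i].round().tolist()) for i in range(1,n) if st[i,4]>100]); cv2.imwrite(f'pics/{k}1.png',t['color'])
E
```

```text
10.4333 [0.51599709 0.1840044  0.18556951] [ 0.5 -1.1 -1.8] [-0.008  0.019 -0.005] yaw 73.27608734155577
to go tool cm [-0.15357717  0.14774857 14.45711789] [ 2.06487157e-04 -7.50009748e-04 -9.99999697e-01]
[252.68112813 170.35015495]
scene [([353, 93, 32, 40, 554], [367.0, 116.0]), ([487, 176, 25, 43, 567], [501.0, 194.0])]
side [([151, 100, 42, 34, 664], [173.0, 119.0]), ([441, 370, 24, 14, 236], [454.0, 378.0])]
```

View pics/d1.png

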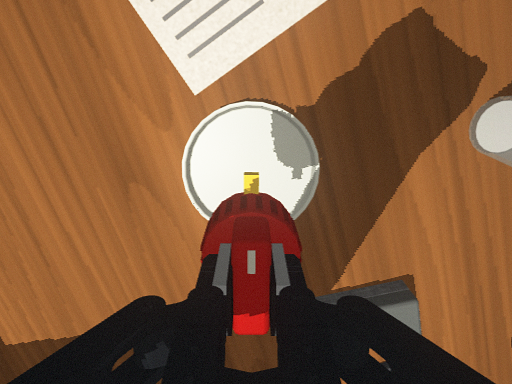

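The dish is centred at (251,168), within 2 px of the prediction, and the cap is upright in the grip. Next I lower it.

jog_arm(
  rows="-0.15 0.15 2 0 0 0;0 0 2 0 0 0;0 0 2 0 0 0;0 0 2 0 0 0;0 0 2 0 0 0;0 0 1.5 0 0 0;0 0 1 0 0 0;0 0 0 0 0 0",
)

```text
clock: 11.25
tcp_pos: [0.5159, 0.181, 0.0585]
ee_rot: [0.803, 0.596, -0.002, -0.001]
ft_force: [0.7, -0.1, -0.8]
width: 0.0145
gripper_force: 70.8
```

jog_arm(
  rows="0 0 0.5 0 0 0;0 0 0.5 0 0 0;0 0 0.3 0 0 0;0 0 0 0 0 0;0 0 0 0 0 0",
)

```text
clock: 11.67
tcp_pos: [0.517, 0.1826, 0.0478]
ee_rot: [0.802, 0.597, 0.0, 0.0]
ft_force: [0.9, 0.3, -0.7]
width: 0.0148
gripper_force: 70.8
```

jog_arm(
  rows="0 0 0.2 0 0 0;0 0 0 0 0 0;0 0 0 0 0 0",
)

```text
clock: 11.92
tcp_pos: [0.5169, 0.1826, 0.0457]
ee_rot: [0.802, 0.597, 0.0, 0.0]
ft_force: [-0.3, -0.5, -1.2]
width: 0.0147
gripper_force: 70.8
```

jog_arm(
  rows="0 0 0.15 0 0 0;0 0 0.15 0 0 0;0 0 0.1 0 0 0;0 0 0 0 0 0;0 0 0 0 0 0",
)

```text
clock: 12.33
tcp_pos: [0.5168, 0.1826, 0.0414]
ee_rot: [0.802, 0.597, -0.0, -0.0]
ft_force: [0.3, 0.6, -0.5]
width: 0.0147
gripper_force: 70.8
```

jog_arm(
  rows="0 0 0.1 0 0 0;0 0 0 0 0 0;0 0 0 0 0 0",
)

```text
clock: 12.58
tcp_pos: [0.5168, 0.1826, 0.0405]
ee_rot: [0.802, 0.597, -0.0, 0.0]
ft_force: [-0.5, 0.5, -1.3]
width: 0.0148
gripper_force: 70.8
```

jog_arm(
  rows="0 0 0.1 0 0 0;0 0 0 0 0 0;0 0 0 0 0 0",
)

```text
clock: 12.83
tcp_pos: [0.5169, 0.1826, 0.0403]
ee_rot: [0.802, 0.597, -0.0, 0.0]
ft_force: [-2.0, -1.5, 7.5]
width: 0.0149
gripper_force: 71.7
```

jog_arm(
  rows="0 0 0 0 0 0;0 0 0 0 0 0;0 0 0 0 0 0;0 0 0 0 0 0;0 0 0 0 0 0;0 0 0 0 0 0;0 0 0 0 0 0;0 0 0 0 0 0",
  hand=0,
)

```text
clock: 13.5
tcp_pos: [0.5168, 0.1826, 0.0395]
ee_rot: [0.802, 0.597, -0.0, -0.0]
ft_force: [-0.4, -0.1, 0.2]
width: 0.0856
gripper_force: 0.0
```

jog_arm(
  rows="0 0 -0.5 0 0 0;0 0 -1 0 0 0;0 0 -2 0 0 0;0 0 -2.5 0 0 0;0 0 -2.5 0 0 0;0 0 -2.5 0 0 0;0 0 -2.5 0 0 0;0 0 -2.5 0 0 0",
)

```text
clock: 14.17
tcp_pos: [0.5166, 0.1827, 0.2018]
ee_rot: [0.802, 0.597, 0.0, 0.0]
ft_force: [0.3, 0.1, 0.8]
width: 0.085
gripper_force: 0.0
```

jog_arm(
  rows="0 0 -2 0 0 0;0 0 0 0 0 0;0 0 0 0 0 0;0 0 0 0 0 0",
)

```text
clock: 14.5
tcp_pos: [0.5164, 0.1822, 0.2195]
ee_rot: [0.803, 0.597, -0.0, 0.0]
ft_force: [-0.4, -0.8, 0.0]
width: 0.0852
gripper_force: 0.0
```

```bash
python3 st.py; python3 - <<'E'
from h import *
a=snap('wrist')['color']; b=snap('side')['color'][80:296,100:388]
cv2.imwrite('pics/end.png',np.hstack([cv2.resize(a,(400,300)),cv2.resize(b,(400,300))]))
E
```

```text
14.5 [0.51644241 0.18224195 0.21949178] [-0.4 -0.8  0. ] [0.009 0.029 0.04 ] yaw 73.25946329132937
```

View pics/end.png

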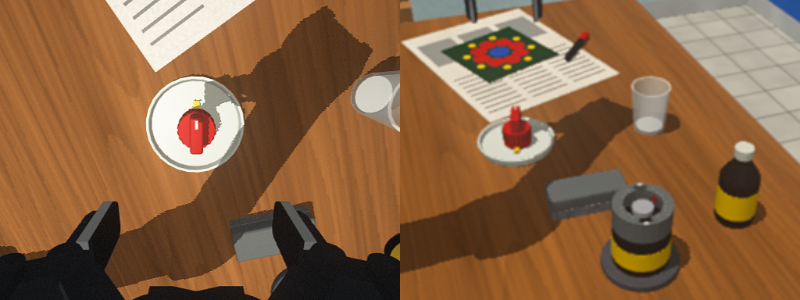

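The cap sits upright in the middle of the dish at (195,130), released, and the other objects are where they were. I'm handing the job in.

```bash
python3 -c "
from rig import r; print(r.close_job())"
```

```text
the job is handed in; nothing more can be done
None
```

The jar is open and the job is handed in at 14.5 s: the cap lies flat, wing up and released in the middle of the dish, and the eraser, tumbler and ink bottle look untouched; no verdict was returned.

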